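Clear the glass-pressing station: eject the die and put the die set away

ROBOT

A 6-joint arm with a two-finger parallel gripper is mounted at the origin on the work surface. World frame = base frame: x ahead of the robot, y to its left, z up, the work surface at z = 0. Lengths are in mm, angles in rad, forces in N, time in s.
With the tool pointing down it reaches from about 400 to 925 mm from the base axis. Payload 12.5 kg.
Tool frame: the origin (TCP) lies midway between the tips of the shut fingers; the grasp point (between the pads) lies 19 mm behind it (env.grip_depth is the distance from the TCP to the grasp point, in mm); z points along the fingers, y is the line along which they close (so a half turn about z gives the same grasp; the last joint's range is limited). The gripper opens to 95 mm and grips with 3 to 60 N. Pads are 20 mm wide; open, the fingers measure 119 mm over their backs; the gripper's body (75 mm by 180 mm) begins 59 mm behind the grasp point.
Start: joints at [1.165, 0.491, 1.559, -0, 1.092, -0.106], TCP at [184.564, 597.146, 214.661] pointing down, gripper open.
Joint ranges: [-3.1, 3.1], [-0.84, 2.19], [0.05, 2.79], [-1.13, 4.28], [0.06, 2.93], [-2.69, 2.69]. Speed limits (rad/s): [2.22, 2.22, 2.79, 3.14, 3.14, 3.14].

INTERFACE

Orientations are given as [roll, pitch, yaw] about the fixed x, y, z axes, in that order (R = Rz(yaw) Ry(pitch) Rx(roll)).
In Python, from cell import monitor, viewer, order, env gives the robot as it stands.
- The arm moves only by the tool move_arm, never from a script. Its argument "moves" is one flat list of numbers, 4 for each row, row after row: the shift along the tool's x, y, z normalised to -1 to 1, where 1 is 0.15 m, then the turn about the tool's z normalised to -1 to 1, where 1 is pi/2 rad. A call has 1 to 10 rows; each row shifts and turns the commanded pose from where the row before left it, along the tool's axes as they then stand; what a row does not reach is not made up. A row lasts 1/8 s, in which the tool goes at most 62.5 mm and 10.7 degrees, less where a joint would pass 70% of its speed; a pose out of reach is approached as far as the arm can. A call with a number of a shift or a turn outside -1 to 1 is refused whole. A call with a gripper value outside its range is refused whole. "claw" is the finger opening in mm, from 0 to 95.1, set as the call begins (left out, the last holds). The fingers move at their own pace and stop on an object; the grip force is fixed at half the most. Time passes only in rows, so rows that do not move let the fingers close. It gives the time, the measured TCP pose, the force, the opening and the grip force at its end, in the units of the state.
- monitor.state(): the state, without advancing time (a new reading comes with each control period).
- viewer.read_camera(name): name is "scene" or "top"; returns the picture (420x560x3 uint8, red, green, blue); there is no depth.
- viewer.camera_info(name): a dict with "K" (3x3 intrinsics, pixels), "camera_from_world" (4x4, takes a point from world to camera coordinates). Camera axes: x right, y down, z forward; pixel columns grow to the right and rows downward; lengths in mm; the calibration is good to about 2 mm. A picture is of the moment at which its call begins. camera_info takes no time and is no camera call.
- order.job_done(): hands the job in; it is judged then, once.
The state is a dict: "t": time; "joints": joint angles; "qvel": joint speeds; "tau": joint torques, N m; "eef_pos": TCP position; "tcp_rot": TCP orientation; "ft_force": force on the tool from outside, world axes, zero at the start; "moment": the same for the moment, N m; "opening": opening from 0.0 (shut) to 1.0 (fully open); "grip_force": force on a finger pad.
Only numpy, scipy, OpenCV 4.12 (cv2) and the standard library are available. Lean on these libraries where they do the work, as an engineer would, in place of code of your own. Each camera call takes 0.05 s, during which the arm holds its last target. There are 200 camera calls.

TASK

Clear up the glass-pressing station: draw the keeper bolt of the die shoe fully back, push the spring ejector fully in so that the die held there comes out, and slide the keeper fully closed again once the die is away. Put that die and every loose die on the table, upright with the motif up, squarely and fully down into its own storage bay, the one whose label bears the same motif. Leave the jars, bowl, brush, glass tile and paperweight as they are.

Things in the scene. Friction and masses are not known exactly. Their poses are not given: they have to be found in the camera images.
- die_cross: pressing die, an upright block 36 mm (x) x 44 mm (y) x 44 mm high, dark graphite on an 18 mm steel foot, about 0.25 kg, brass motif raised 4 mm on its top: a cross (a 36 mm bar along y crossed by a 24 mm bar along x). Origin: centre of its underside, z up. Starts held in the die shoe, standing on its floor, long side along the shoe's y; always present.
- slot_cross (a point): centre of the inside floor of the storage bay whose label bears a cross (a 36 mm bar along y crossed by a 24 mm bar along x). Inside 42 mm (x) x 50 mm (y), walls 4 mm thick rising 10 mm above this floor, which is 10 mm above the table. x, y along the bay's sides, z up. Its label lies on the bay's -x side.
- die_disc: pressing die, an upright block 36 mm (x) x 44 mm (y) x 44 mm high, dark graphite on an 18 mm steel foot, about 0.25 kg, brass motif raised 4 mm on its top: one round disc, 23 mm across. Origin: centre of its underside, z up. Starts standing loose on the table; may be absent.
- slot_disc (a point): centre of the inside floor of the storage bay whose label bears one round disc, 23 mm across. Inside 42 mm (x) x 50 mm (y), walls 4 mm thick rising 10 mm above this floor, which is 10 mm above the table. x, y along the bay's sides, z up. Its label lies on the bay's -x side.
- die_bar: pressing die, an upright block 36 mm (x) x 44 mm (y) x 44 mm high, dark graphite on an 18 mm steel foot, about 0.25 kg, brass motif raised 4 mm on its top: one single bar, 8 x 38 mm, along y. Origin: centre of its underside, z up. Starts standing loose on the table; may be absent.
- slot_bar (a point): centre of the inside floor of the storage bay whose label bears one single bar, 8 x 38 mm, along y. Inside 42 mm (x) x 50 mm (y), walls 4 mm thick rising 10 mm above this floor, which is 10 mm above the table. x, y along the bay's sides, z up. Its label lies on the bay's -x side.
- die_dots: pressing die, an upright block 36 mm (x) x 44 mm (y) x 44 mm high, dark graphite on an 18 mm steel foot, about 0.25 kg, brass motif raised 4 mm on its top: two round dots, 14 mm across, side by side along y. Origin: centre of its underside, z up. Starts standing loose on the table; may be absent.
- slot_dots (a point): centre of the inside floor of the storage bay whose label bears two round dots, 14 mm across, side by side along y. Inside 42 mm (x) x 50 mm (y), walls 4 mm thick rising 10 mm above this floor, which is 10 mm above the table. x, y along the bay's sides, z up. Its label lies on the bay's -x side.
- die_triangle: pressing die, an upright block 36 mm (x) x 44 mm (y) x 44 mm high, dark graphite on an 18 mm steel foot, about 0.25 kg, brass motif raised 4 mm on its top: a triangle, about 26 mm on a side. Origin: centre of its underside, z up. Starts standing loose on the table; may be absent.
- slot_triangle (a point): centre of the inside floor of the storage bay whose label bears a triangle, about 26 mm on a side. Inside 42 mm (x) x 50 mm (y), walls 4 mm thick rising 10 mm above this floor, which is 10 mm above the table. x, y along the bay's sides, z up. Its label lies on the bay's -x side.
- die_rungs: pressing die, an upright block 36 mm (x) x 44 mm (y) x 44 mm high, dark graphite on an 18 mm steel foot, about 0.25 kg, brass motif raised 4 mm on its top: three short parallel bars, each 5 x 24 mm, like rungs, spaced along y. Origin: centre of its underside, z up. Starts standing loose on the table; may be absent.
- slot_rungs (a point): centre of the inside floor of the storage bay whose label bears three short parallel bars, each 5 x 24 mm, like rungs, spaced along y. Inside 42 mm (x) x 50 mm (y), walls 4 mm thick rising 10 mm above this floor, which is 10 mm above the table. x, y along the bay's sides, z up. Its label lies on the bay's -x side.
- rack: storage rack: board 90 x 404 x 6 mm with six aluminium open-topped bays side by side along y at 66 mm pitch, their order different at each start; each has a flat white label (34 x 58 mm, lower than the bay's walls, black motif) on its -x side. Origin: on the table under the middle of the row of bays.
- shoe: fixed grey die shoe; origin on the table under the held die. Floor 4 mm up. Walls (40 mm apart inside, 52 outside) at y -25 to +25 mm; roof lips (20 mm apart, top 62 mm up) keep the die from being lifted. The way out is -y, on to a landing at floor level, y -25 to -115 mm, with 6 mm thick side rails whose tops are 10 mm above the table. Ejector at the +y end, keeper tab on the -x side.
- ejector (a joint): travel of the spring ejector slide, m: 0 at rest, 0.060 fully in (toward the shoe's -y). Takes about 2 N at first, 8 N at the end; returns by itself when released. Fully in, the die's centre is about 60 mm from the shoe's origin toward -y, clear of the roof. Only with the keeper drawn back can the die come out.
- ejector_pad (a point): middle of the outer (+y) face of the ejector's upright push plate: plate 34 mm wide (x), 12 mm thick (y), its top 66 mm and its foot 14 mm above the table. This point is 45 mm above the table. Push it along the shoe's -y; the table beyond the plate is free. Axes as the shoe's, moves with the slide.
- keeper (a joint): travel of the sliding keeper bolt that bars the shoe's mouth, m: 0 closed, 0.045 drawn fully back (toward the shoe's -x). Clear of the die's way beyond 0.040. Slides stiffly (about 1.5 N) and stays where it is left.
- keeper_tab (a point): point on the keeper bolt's upright tab, 50 mm above the table: tab 12 mm thick (x), 26 mm wide (y), top 64 mm and foot 16 mm above the table, 76 mm to the shoe's -x and 32 mm to its -y when closed; 44 mm free between tab and shoe wall. Can be pinched from above across its thickness. Axes as the shoe's.
- paperweight: bystander: green glass paperweight, 58 mm across, 34 mm high; origin at its underside.
- frit_jar_a: bystander: lidded jar 72 mm across, 110 mm high, beyond the rack; origin at its underside.
- frit_jar_b: bystander: lidded jar 64 mm across, 90 mm high, beyond the rack; origin at its underside.
- bowl: bystander: white bowl 110 mm across, 40 mm high, beyond the rack; origin at its underside.
- glass_tile: bystander: flat amber glass tile, 50 x 50 x 8 mm, beyond the shoe's landing; origin at its underside.
- brush: bystander: a brush lying on the table beyond the rack; origin at its underside.

How it is judged (in metres and radians):
On the way, in this order (a step that is already met when the one before it is completed fails the run):
1. the keeper bolt is drawn back, the cross die still in the shoe (value of joint keeper above 0.04 m and y of die_cross in the frame of shoe above -0.015 m), for 0.2 s.
2. the ejector is pushed in and has pushed the cross die out on to the landing (value of joint ejector above 0.052 m and y of die_cross in the frame of shoe below -0.048 m), for 0.1 s.
At the end, for the whole second after the job is handed in: every die present stands upright in the bay with its own motif (centre within 7 mm of the bay's centre, within 3 mm of the bay's floor, tilt below 0.08 rad, squarely within 0.25 rad either way round), at rest; the keeper is closed and the ejector back out (each within 6 mm) (horizontal distance between die_cross and slot_cross below 0.007 m and z of die_cross in the frame of slot_cross below 0.003 m and angle between each of die_cross, die_disc, die_bar, die_dots, die_triangle, die_rungs's own z axis and vertical below 0.08 rad and angle between the y axis of die_cross and the y axis of slot_cross, either way round below 0.25 rad and linear speed of each of die_cross, die_disc, die_bar, die_dots, die_triangle, die_rungs below 0.02 m/s and horizontal distance between die_disc and slot_disc below 0.007 m and z of die_disc in the frame of slot_disc below 0.003 m and angle between the y axis of die_disc and the y axis of slot_disc, either way round below 0.25 rad and horizontal distance between die_bar and slot_bar below 0.007 m and z of die_bar in the frame of slot_bar below 0.003 m and angle between the y axis of die_bar and the y axis of slot_bar, either way round below 0.25 rad and horizontal distance between die_dots and slot_dots below 0.007 m and z of die_dots in the frame of slot_dots below 0.003 m and angle between the y axis of die_dots and the y axis of slot_dots, either way round below 0.25 rad and horizontal distance between die_triangle and slot_triangle below 0.007 m and z of die_triangle in the frame of slot_triangle below 0.003 m and angle between the y axis of die_triangle and the y axis of slot_triangle, either way round below 0.25 rad and horizontal distance between die_rungs and slot_rungs below 0.007 m and z of die_rungs in the frame of slot_rungs below 0.003 m and angle between the y axis of die_rungs and the y axis of slot_rungs, either way round below 0.25 rad and value of joint each of keeper, ejector below 0.006 m); the robot touches nothing.
It fails at once if a bystander is shoved more than 50 mm or tipped over (distance of any of paperweight, frit_jar_a, frit_jar_b, bowl, glass_tile, brush from where it was at the start of the episode above 0.05 m or angle between any of paperweight, frit_jar_a, frit_jar_b, bowl, glass_tile's own z axis and vertical above 0.6 rad).
Of die_disc, die_bar, die_dots, die_triangle, die_rungs only 3 to 5 are there at a start; the rules pass over those that are not, and their reading is None.
At some moment in a run one of die_disc, die_bar, die_dots, die_triangle, die_rungs may be knocked a few centimetres aside while the robot is not near it.
It also fails if it takes over 210 s, if anything falls off the work surface, if the arm or the gripper's body presses on something with over 40 N, if the wrist force passes 120 N, or if a joint passes its speed limit or range.

## Working session

There is one attempt and no reset: what is moved stays moved. The work goes in short steps, Python scripts to look and compute and a tool call to move; the robot and the scene stay as the last step left them, time stands still between calls to the robot, and variables do not carry over. Pictures are saved under pics/ and viewed, at most 14 in all, crops included, and the job is handed in when it is done.

Besides the shell and the picture viewer there is one more tool, called after ">>>" as name(argument=value, ...), one argument or row to a line, values as JSON. move_arm: Moves the arm, as the interface text tells. Scaled input: -1 to 1 covers 0.15 m each way for a shift and pi/2 rad each way for a turn. Its arguments: {"type":"object","properties":{"moves":{"type":"array"},"claw":{"type":"number"}},"required":["moves"]}

```bash
ls; mkdir -p pics
python3 - <<'E'
from cell import monitor, viewer, order, env
import cv2
print(monitor.state())
for n in("scene","top"):
    im=viewer.read_camera(n); cv2.imwrite(f"pics/{n}0.png",cv2.cvtColor(im,cv2.COLOR_RGB2BGR))
    print(viewer.camera_info(n))
E
```

```text
pics
{'t': 0.0, 'joints': array([ 1.16540111e+00,  4.91530575e-01,  1.55945875e+00, -2.57729266e-05,
        1.09170287e+00, -1.05596350e-01]), 'qvel': array([ 0.00156921,  0.00148655, -0.00298721,  0.00179273, -0.00042449,
       -0.00073236]), 'tau': array([-2.58788576e-03, -6.12648296e+01, -2.58173347e+01,  6.90807123e-02,
        4.82753059e-02, -7.06237824e-05]), 'eef_pos': array([184.46272916, 596.89640253, 214.07655678]), 'tcp_rot': array([-3.14049683e+00, -9.31611924e-05,  2.84180563e+00]), 'ft_force': array([-0.18699084,  1.3949584 ,  0.38187297]), 'moment': array([-0.04002786,  0.02457646,  0.01464654]), 'grip_force': 0.0, 'opening': 1.000732748297129}
{'K': array([[470.01417989,   0.        , 283.40602117],
       [  0.        , 470.01417989, 208.59641939],
       [  0.        ,   0.        ,   1.        ]]), 'camera_from_world': array([[-8.36963438e-01,  5.47225200e-01, -6.06508359e-03,
         4.79929275e+02],
       [ 3.32019587e-01,  4.98940980e-01, -8.00512893e-01,
        -1.56101616e+02],
       [-4.35034709e-01, -6.72013750e-01, -5.99284842e-01,
         1.40778224e+03],
       [ 0.00000000e+00,  0.00000000e+00,  0.00000000e+00,
         1.00000000e+00]])}
{'K': array([[525.41896061,   0.        , 275.44535665],
       [  0.        , 525.41896061, 208.80186537],
       [  0.        ,   0.        ,   1.        ]]), 'camera_from_world': array([[-1.39547855e-02, -9.99902427e-01, -6.33038038e-04,
         2.11582060e+01],
       [-9.98567855e-01,  1.39688559e-02, -5.16440779e-02,
         5.76683432e+02],
       [ 5.16478816e-02, -8.85505932e-05, -9.98665354e-01,
         1.21897049e+03],
       [ 0.00000000e+00,  0.00000000e+00,  0.00000000e+00,
         1.00000000e+00]])}
```

View pics/top0.png

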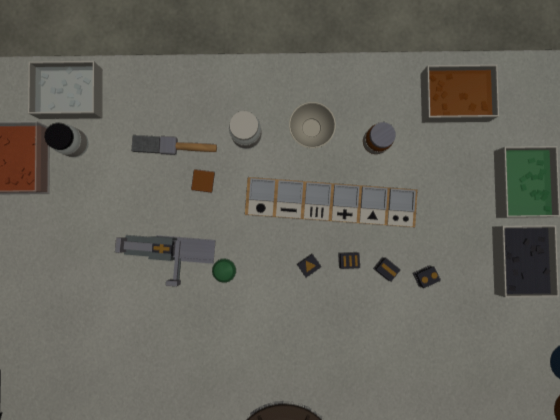

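View pics/scene0.png

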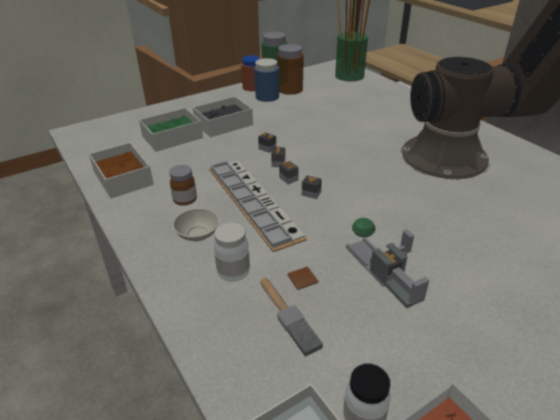

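The top view shows the shoe at (162,248) with its mouth to the right. The bays run left to right: disc, bar, rungs, cross, triangle, dots. Four dies are loose: triangle (309,265), rungs (349,260), bar (387,269) and dots (427,277). The disc die is absent.

```bash
cat > h.py <<'E'
from cell import monitor, viewer, order, env
import cv2, numpy as np
def grab(n,f=None):
    im=cv2.cvtColor(viewer.read_camera(n),cv2.COLOR_RGB2BGR)
    if f: cv2.imwrite("pics/"+f,im)
    return im
def w(px,z,n="top"):
    c=viewer.camera_info(n);K=c["K"];T=c["camera_from_world"];R=T[:3,:3];o=-R.T@T[:3,3]
    d=R.T@np.linalg.solve(K,[px[0],px[1],1]); return (o+d*(z-o[2])/d[2])[:2]
def pix(p,n="top"):
    c=viewer.camera_info(n);q=c["camera_from_world"]@np.r_[p,1];q=c["K"]@q[:3];return q[:2]/q[2]
def brass(im):
    h=cv2.cvtColor(im,cv2.COLOR_BGR2HSV)
    m=cv2.inRange(h,(8,110,70),(28,255,255))
    return m
E
python3 - <<'E'
from h import *
im=cv2.imread("pics/top0.png")
a=cv2.resize(im[170:300,240:450],None,fx=3.8,fy=3.8,interpolation=cv2.INTER_CUBIC)
cv2.imwrite("pics/c1.png",a)
b=cv2.resize(im[220:300,100:245],None,fx=5.5,fy=5.5,interpolation=cv2.INTER_CUBIC)
cv2.imwrite("pics/c2.png",b)
m=brass(im);n,l,s,c=cv2.connectedComponentsWithStats(m)
for i in range(1,n):
    if s[i,4]>5: print(s[i],c[i],w(c[i],48))
g=cv2.cvtColor(im,cv2.COLOR_BGR2HSV)
# dark die tops (graphite+brass)
m=((g[...,2]<75)|(m>0)).astype(np.uint8)*255
m[:, :290]=0; m[:240]=0;m[290:]=0;m[:,450:]=0
for k in cv2.findContours(m,cv2.RETR_EXTERNAL,2)[0]:
    if cv2.contourArea(k)>60: print(cv2.minAreaRect(k),w(cv2.minAreaRect(k)[0],30))
# labels
wh=((g[...,2]>150)&(g[...,1]<30)).astype(np.uint8);
E
```

```text
[ 429   70   64   46 2744] [460.45408163  92.34438776] [ 838.72939044 -418.22418832]
[   0  126   36   65 2270] [ 17.04405286 157.8660793 ] [700.68739783 605.09571541]
[176 143  40   9 269] [195.81040892 146.73605948] [720.67438601 194.21619937]
[192 170  22  22 414] [202.42995169 180.63043478] [642.19696919 179.52471167]
[245 178   5  36  73] [247.1369863  196.12328767] [605.16491391  77.4666966 ]
[273 180   5  36  87] [275.06896552 197.49425287] [601.12554633  13.60169601]
[301 182   5  37  85] [303.05882353 199.85882353] [594.80811808 -50.33615414]
[329 184   5  37  78] [331.         202.48717949] [ 587.89136056 -114.11687455]
[357 186   5  37  71] [358.95774648 204.83098592] [ 581.62955713 -177.91259631]
[385 188   5  37  68] [386.95588235 207.27941176] [ 575.13038546 -241.76089805]
[413 211   3  16  25] [413.88 218.8 ] [ 547.94047268 -302.54954532]
[153 244  16   9  81] [160.87654321 248.04938272] [489.3896578  275.17828479]
[355 255   3  11  29] [355.86206897 260.48275862] [ 455.01098082 -168.06705187]
[343 256   3  11  22] [344.40909091 260.59090909] [ 455.12863007 -142.02808902]
[349 256   3  10  24] [350.08333333 260.33333333] [ 455.53231071 -154.93864265]
[306 261   9  11  60] [308.98333333 265.65      ] [444.79803989 -61.3001639 ]
[382 263  14  13  63] [388.26984127 269.23809524] [ 434.1766982  -241.23345582]
[431 272   7   7  31] [434. 275.] [ 419.71563463 -344.69440569]
[422 277   6   6  32] [424.5 279.5] [ 409.86014091 -322.84404272]
((426.1814880371094, 276.59930419921875), (18.621131896972656, 22.676401138305664), 65.55604553222656) [ 414.89850779 -331.95128973]
((386.4756164550781, 268.780517578125), (22.332847595214844, 16.554420471191406), 38.65980911254883) [ 434.09805175 -240.94316012]
((308.4729919433594, 265.1621398925781), (16.855907440185547, 19.18086051940918), 54.462318420410156) [444.90815616 -61.2608732 ]
((348.5, 260.0), (16.0, 21.0), 90.0) [ 455.48386685 -153.82567945]
```

View pics/c1.png

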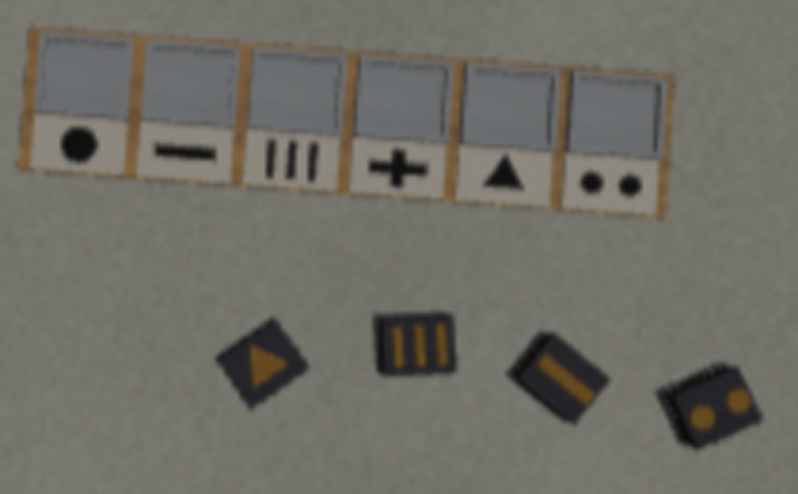

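View pics/c2.png

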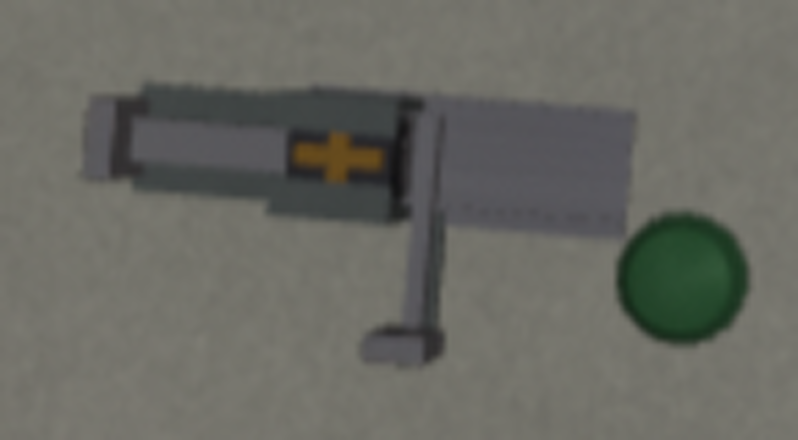

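Run:
```python
from h import *
im=cv2.imread("pics/top0.png")
m=brass(im);n,l,s,c=cv2.connectedComponentsWithStats(m)
S=[];k=[]
for i in range(1,n):
    if 240<c[i][0]<400 and 190<c[i][1]<212 and s[i,4]>60: S.append(w(c[i],6))
S=np.array(S);print("strips",S.round(1).tolist(), np.diff(S,axis=0).round(1).tolist())
p=np.polyfit(S[:,1],S[:,0],1);th=-np.arctan(p[0]);print("rack th",th)
# interior centre of bays from crop picks (wall-top outline)  & label motifs
g=cv2.cvtColor(im,cv2.COLOR_BGR2GRAY)
lab=((g<60)).astype(np.uint8);n2,l2,s2,c2=cv2.connectedComponentsWithStats(lab)
for i in range(1,n2):
    if 245<c2[i][0]<415 and 195<c2[i][1]<228 and s2[i,4]>4: print("motif",c2[i].round(1),s2[i,4],w(c2[i],8).round(1))
print("cross",w((160.88,248.05),52))
f=lambda x,y:(100+(x+.5)/5.5-.5,220+(y+.5)/5.5-.5)
for nm,x,y,z in [("land far +x",636,112,10),("land far -x",625,237,10),("ej top L",90,97,66),("ej top Lb",84,176,66),("ej R",118,97,66),("ej Rb",110,178,66),("tab tl",365,335,64),("tab bl",362,358,64),("tab r",425,345,64)]:
    print(nm,w(f(x,y),z).round(1))
q=lambda x,y:(240+(x+.5)/3.8-.5,170+(y+.5)/3.8-.5)
print("bay corners disc TL",w(q(38,36),20),"dots TR",w(q(664,77),20),"disc BL",w(q(35,113),20),"dots BR",w(q(660,157),20))
for nm,x,y,z in [("pw",223.6,270.5,17),("tile",202.4,180.6,8),("whitejar",245,122,110),("brownjar",383,133,90),("bowl",312,123,40)]: print(nm,w((x,y),z).round(1))
from itertools import count
# die edges (top z=44) from crop picks: tl tr br bl
D={"tri":[(216,360),(273,318),(308,365),(252,408)]}
for k,v in D.items():
    P=np.array([w(q(*a),44) for a in v]);print(k,P.mean(0),np.degrees(np.arctan2(*(P[1]-P[0])[::-1])))
b1=w((431,272),48);a=w((434,275),48)-w((424.5,279.5),48);print("dots ctr",(w((434,275),48)+w((424.5,279.5),48))/2,"ang",np.degrees(np.arctan2(a[1],a[0])))
a=w((355.86,260.48),48)-w((344.41,260.59),48);print("rungs ang",np.degrees(np.arctan2(a[1],a[0])))
ys,xs=np.where(l==[i for i in range(1,n) if abs(c[i][0]-388.27)<.1][0]);P=np.array([w(t,48) for t in zip(xs,ys)])
e,v=np.linalg.eigh(np.cov(P.T));print("bar",P.mean(0),np.degrees(np.arctan2(v[1,1],v[0,1])))
```

```text
strips [[608.4, 79.7], [604.2, 13.6], [597.7, -52.6], [590.5, -118.6], [584.0, -184.6], [577.3, -250.7]] [[-4.2, -66.1], [-6.5, -66.2], [-7.2, -66.0], [-6.5, -66.0], [-6.7, -66.1]]
rack th -0.0961792856565287
motif [260.1 207.5] 58 [580.9  49.2]
motif [288.6 209.8] 36 [574.5 -17.9]
motif [310.7 212.2] 11 [568.1 -70.1]
motif [316.3 211.2] 13 [570.2 -83.3]
motif [321.8 212.8] 12 [566.4 -96.1]
motif [344.2 214. ] 54 [ 562.8 -149. ]
motif [372.  215.9] 38 [ 557.3 -214.4]
motif [395.1 217.7] 18 [ 552.3 -268.9]
motif [405.2 218.4] 19 [ 550.4 -292.7]
cross [489.46756106 274.29658449]
land far +x [505.8 155.7]
land far -x [452.7 160.8]
ej top L [515.4 372. ]
ej top Lb [483.3 374.4]
ej R [515.2 360.6]
ej Rb [482.3 363.8]
tab tl [417.1 260.5]
tab bl [407.8 261.8]
tab r [412.7 236.1]
bay corners disc TL [647.24879276  72.66907036] dots TR [ 616.45453625 -312.93314686] disc BL [599.64072245  75.06094057] dots BR [ 567.1291287  -309.10995042]
pw [434.5 135.9]
tile [646.6 185.1]
whitejar [762.9  77. ]
brownjar [ 738.3 -228.2]
bowl [773.7 -74.5]
tri [445.86273523 -60.80141256] -54.56731023129344
dots ctr [ 414.78788777 -333.76922421] ang -65.72248988286714
rungs ang -90.2495127286482
bar [ 434.17894868 -241.23111406] 49.65075047259519
```

>>> move_arm(
  moves=[0,0,0,0.108,0,0,0,0.108,0,0,0,0.108,0,0,0,0.108,0,0,0,0.108,0,0,0,0.108,0,0,0,0.108,0,0,0,0.11],
  claw=60,
)

```text
t: 1.1
eef_pos: [184.5, 597.0, 214.3]
tcp_rot: [-3.141, 0.001, 1.476]
ft_force: [0.1, -0.1, 0.4]
opening: 0.631
grip_force: 0.0
```

>>> move_arm(
  moves=[-0.24,0.19,0,0,-0.24,0.19,0,0,-0.24,0.19,0,0,-0.24,0.19,0,0,-0.24,0.19,0,0,-0.24,0.19,0,0,-0.24,0.19,0,0,-0.24,0.19,0,0,-0.24,0.19,0,0,0,0,0,0],
)

```text
t: 2.35
eef_pos: [412.3, 249.6, 214.5]
tcp_rot: [-3.141, 0.0, 1.478]
ft_force: [-0.4, -0.2, -0.3]
opening: 0.63
grip_force: 0.0
```

>>> move_arm(
  moves=[0,0,0.3,0,0,0,0.3,0,0,0,0.2,0,0,0,0.2,0,0,0,0.1,0,0,0,0.05,0,0,0,0,0],
)

```text
t: 3.22
eef_pos: [410.9, 251.9, 42.0]
tcp_rot: [-3.141, 0.0, 1.482]
ft_force: [0.5, -1.0, -0.3]
opening: 0.626
grip_force: 0.0
```

>>> move_arm(
  moves=[0,0,0,0,0,0,0,0,0,0,0,0,0,0,0,0,0,0,0,0,0,0,0,0],
  claw=0,
)

```text
t: 3.98
eef_pos: [410.6, 251.5, 42.1]
tcp_rot: [-3.141, 0.0, 1.481]
ft_force: [-2.5, 1.9, 2.6]
opening: 0.124
grip_force: 30.0
```

>>> move_arm(
  moves=[0,-0.06,0,0,0,-0.06,0,0,0,-0.06,0,0,0,-0.06,0,0,0,-0.04,0,0,0,-0.02,0,0,0,0,0,0,0,0,0,0],
)

```text
t: 4.97
eef_pos: [366.2, 255.6, 42.1]
tcp_rot: [-3.141, -0.0, 1.481]
ft_force: [-1.2, 2.5, 1.3]
opening: 0.12
grip_force: 30.0
```

Run:
```python
from h import *
im=grab("top","t1.png")
cv2.imwrite("pics/c3.png",cv2.resize(im[210:330,90:240],None,fx=4,fy=4,interpolation=cv2.INTER_CUBIC))
```

```text
(no output)
```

View pics/c3.png

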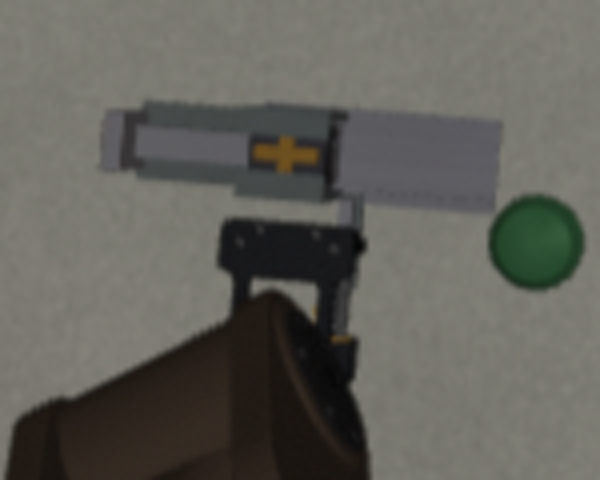

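>>> move_arm(
  moves=[0,0,0,0,0,0,0,0,0,0,0,0,0,0,-0.24,0,0,0,-0.24,0,0,0,-0.24,0],
  claw=40,
)

```text
t: 5.78
eef_pos: [366.2, 255.4, 151.3]
tcp_rot: [-3.141, 0.0, 1.482]
ft_force: [0.2, 0.5, 0.3]
opening: 0.418
grip_force: 0.0
```

>>> move_arm(
  moves=[0.22,0.162,0,0,0.22,0.162,0,0,0.22,0.162,0,0,0.22,0.162,0,0,0.22,0.162,0,0,0,0,0,0,0,0,0.25,0,0,0,0.25,0,0,0,0.23,0,0,0,0,0],
  claw=0,
)

```text
t: 7.02
eef_pos: [500.5, 407.7, 38.6]
tcp_rot: [-3.138, 0.003, 1.481]
ft_force: [-0.3, 0.5, -0.4]
opening: 0.007
grip_force: 0.0
```

>>> move_arm(
  moves=[-0.06,0,0,0,-0.05,0,0,0,-0.05,0,0,0,-0.05,0,0,0,-0.05,0,0,0,-0.05,0,0,0,-0.05,0,0,0,-0.05,0,0,0,-0.05,0,0,0,-0.05,0,0,0],
)

```text
t: 8.28
eef_pos: [495.6, 334.0, 41.7]
tcp_rot: [3.14, -0.003, 1.481]
ft_force: [-2.2, 11.0, 5.1]
opening: 0.006
grip_force: 5.3
```

>>> move_arm(
  moves=[-0.03,0,0,0,-0.02,0,0,0,-0.01,0,0,0,0,0,0,0,0,0,0,0],
)

```text
t: 8.9
eef_pos: [494.8, 325.1, 41.7]
tcp_rot: [3.14, -0.003, 1.481]
ft_force: [-2.1, 9.6, 4.6]
opening: 0.002
grip_force: 4.7
```

Run:
```python
from h import *
im=grab("top","t2.png")
s=grab("scene")
a=cv2.resize(im[210:310,90:240],None,fx=4,fy=4,interpolation=cv2.INTER_CUBIC)
b=cv2.resize(s[200:330,310:460],(600,400)[::1],interpolation=cv2.INTER_CUBIC)
cv2.imwrite("pics/c4.png",a)
m=brass(im);n,l,st,c=cv2.connectedComponentsWithStats(m)
for i in range(1,n):
    if st[i,4]>10 and 235<c[i][1]<290: print(st[i],c[i],w(c[i],52))
```

```text
[179 245  16  11  90] [186.45555556 249.97777778] [484.29571891 216.28195088]
[355 255   3  11  30] [355.9 260.4] [ 455.3906605  -167.55238331]
[343 256   3  11  26] [344.26923077 260.46153846] [ 455.61873538 -141.19945513]
[349 256   3  11  28] [350.10714286 260.32142857] [ 455.75077863 -154.43226412]
[306 261   9  11  62] [308.93548387 265.79032258] [444.71128047 -60.93780546]
[382 263  14  13  64] [388.3125 269.3125] [ 434.27131012 -240.4770607 ]
[431 272   7   7  34] [433.91176471 275.02941176] [ 419.96405307 -343.29900932]
[422 277   6   6  32] [424.5 279.5] [ 410.20483952 -321.72306362]
```

View pics/c4.png

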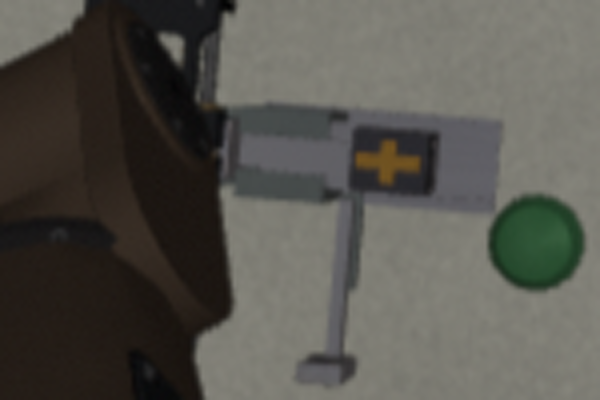

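>>> move_arm(
  moves=[-0.01,0,0,0,-0.01,0,0,0,0,0,0,0,0.1,0,0,0,0.15,0,0,0,0.2,0,0,0,0.15,0,0,0,0,0,-0.3,0,0,0,-0.3,0,0,0,0,0],
)

```text
t: 10.25
eef_pos: [503.3, 411.1, 134.3]
tcp_rot: [3.137, -0.004, 1.482]
ft_force: [-0.0, -0.2, -1.0]
opening: 0.007
grip_force: 0.0
```

>>> move_arm(
  moves=[-0.26,0,0,0,-0.26,0,0,0,-0.26,0,0,0,-0.26,0,0,0,-0.28,0,0,0,0,0,0,0],
  claw=60,
)

```text
t: 11.0
eef_pos: [483.9, 211.0, 130.1]
tcp_rot: [-3.14, 0.001, 1.479]
ft_force: [-0.0, 1.0, 0.1]
opening: 0.578
grip_force: 0.0
```

>>> move_arm(
  moves=[0.016,0,0.25,0,0,0,0.25,0,0,0,0.17,0,0,0,0.065,0,0,0,0,0],
)

```text
t: 11.62
eef_pos: [484.6, 216.0, 20.1]
tcp_rot: [-3.141, 0.0, 1.482]
ft_force: [-0.1, -0.7, 1.1]
opening: 0.634
grip_force: 0.0
```

>>> move_arm(
  moves=[0,0,0,0,0,0,0,0,0,0,0,0,0,0,0,0,0,0,0,0],
  claw=0,
)

```text
t: 12.25
eef_pos: [484.7, 215.8, 21.0]
tcp_rot: [3.141, -0.0, 1.481]
ft_force: [-1.4, -0.1, 6.3]
opening: 0.378
grip_force: 30.0
```

>>> move_arm(
  moves=[0,0,-0.1,0,0,0,-0.2,0,0,0,-0.2,0,0,0,-0.17,0],
)

```text
t: 12.75
eef_pos: [484.7, 215.7, 122.7]
tcp_rot: [3.141, -0.0, 1.481]
ft_force: [0.5, 0.5, -5.0]
opening: 0.38
grip_force: 30.0
```

>>> move_arm(
  moves=[-0.297,0.127,0,0,-0.297,0.127,0,0,-0.297,0.127,0,0,-0.297,0.127,0,0,-0.297,0.127,0,0,-0.297,0.127,0,0,-0.297,0.127,0,0,-0.297,0.127,0,0,0,0,0,0],
)

```text
t: 13.88
eef_pos: [605.2, -155.9, 121.2]
tcp_rot: [3.141, 0.0, 1.478]
ft_force: [0.4, 0.8, -3.3]
opening: 0.378
grip_force: 30.0
```

>>> move_arm(
  moves=[0,0,0.2,0,0,0,0.2,0,0,0,0.03,0,0,0,0,0],
)

```text
t: 14.38
eef_pos: [605.0, -152.5, 57.2]
tcp_rot: [3.141, -0.0, 1.482]
ft_force: [0.1, -0.2, -3.2]
opening: 0.379
grip_force: 30.0
```

Run:
```python
from h import *
a=grab("top","t3.png");b=grab("scene","s3.png")
A=cv2.resize(a[150:300,240:440],(800,600),interpolation=cv2.INTER_CUBIC)
B=cv2.resize(b[130:270,180:340],(680,595),interpolation=cv2.INTER_CUBIC)
cv2.imwrite("pics/c5.png",np.hstack([cv2.resize(A,(400,300)),cv2.resize(B,(343,300))])); cv2.imwrite("pics/c5b.png",B)
```

```text
(no output)
```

View pics/c5.png

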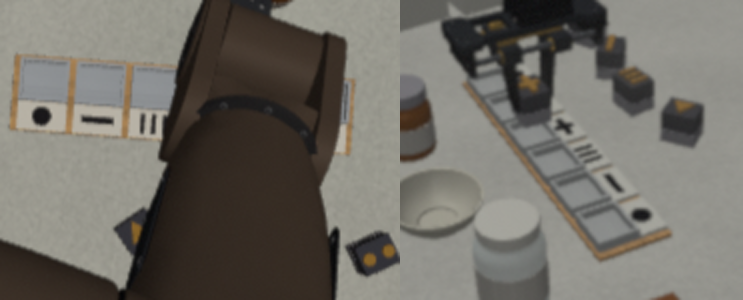

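```bash
cat >> h.py <<'E'
th=-0.09
RX=np.array([np.cos(th),np.sin(th)]);RY=np.array([-np.sin(th),np.cos(th)])
RO=np.array([607.5,-119.5])
BAY=dict(disc=165,bar=99,rungs=33,cross=-33,triangle=-99,dots=-165)
def rect(c,hx,hy,z,X=RX,Y=RY): return [np.r_[c+a*hx*X+b*hy*Y,z] for a,b in((-1,-1),(1,-1),(1,1),(-1,1))]
def overlay(im,n,box,polys):
    x0,y0,x1,y1,f=box;I=cv2.resize(im[y0:y1,x0:x1],None,fx=f,fy=f,interpolation=cv2.INTER_CUBIC)
    for p,col in polys:
        q=np.array([(pix(a,n)-(x0,y0)+.5)*f-.5 for a in p]);cv2.polylines(I,[np.int32(q*16)],True,col,1,cv2.LINE_AA,4)
    return I
def bays(): return [(rect(RO+RY*v,21,25,20),(0,0,255)) for v in BAY.values()]
E
python3 - <<'E'
from h import *
b=cv2.imread("pics/s3.png");t=monitor.state();p=t["eef_pos"];c=p[:2];z=p[2]-17
P=bays()+[(rect(c,18,22,z+44),(255,255,0)),(rect(c,18,22,z),(255,255,0)),(rect(c,2.5,18,z+48),(0,255,0))]
cv2.imwrite("pics/c6.png",overlay(b,"scene",(205,155,310,250,6.2 if 0 else 6.0),P))
m=brass(b);n,l,s,cc=cv2.connectedComponentsWithStats(m)
for i in range(1,n):
    if s[i,4]>8 and 205<cc[i][0]<310 and 150<cc[i][1]<200: print(s[i],cc[i],w(cc[i],z+48,"scene"),c)
E
```

```text
[236 166   9   7  41] [239.7804878  168.63414634] [ 606.08398219 -151.34547837] [ 605.29213241 -152.76213341]
```

View pics/c6.png

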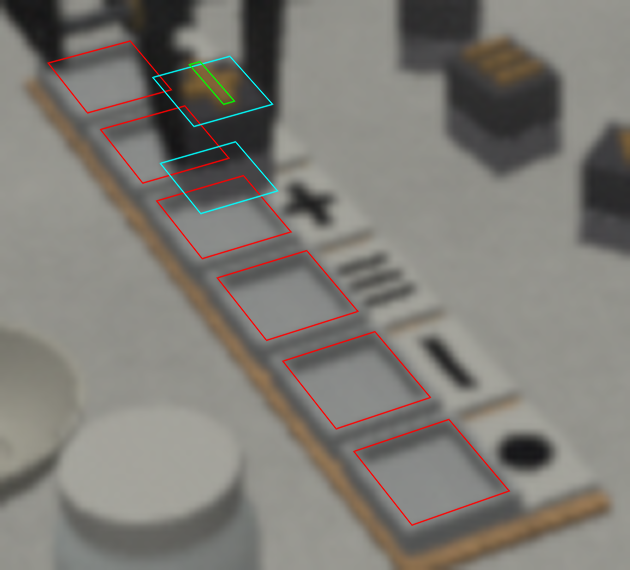

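>>> move_arm(
  moves=[0,0,0.08,0,0,0,0.06,0,0,0,0.03,0,0,0,0.025,0,0,0,0,0,0,0,0,0],
)

```text
t: 15.22
eef_pos: [604.8, -152.8, 27.1]
tcp_rot: [3.141, -0.0, 1.481]
ft_force: [-0.4, -0.2, -3.4]
opening: 0.378
grip_force: 30.0
```

>>> move_arm(
  moves=[0,0,0.005,0,0,0,0,0,0,0,0,0,0,0,0,0,0,0,-0.2,0,0,0,-0.25,0,0,0,-0.25,-0.055,0,0,0,0],
  claw=60,
)

```text
t: 16.23
eef_pos: [605.9, -153.2, 134.2]
tcp_rot: [3.137, 0.002, 1.569]
ft_force: [-0.2, -0.6, -0.0]
opening: 0.632
grip_force: 0.0
```

>>> move_arm(
  moves=[-0.005,-0.332,0,0,-0.005,-0.332,0,0,-0.005,-0.332,0,0,0,0,0,0],
)

```text
t: 16.73
eef_pos: [452.4, -154.1, 130.9]
tcp_rot: [-3.139, -0.001, 1.566]
ft_force: [0.6, 0.4, 0.8]
opening: 0.634
grip_force: 0.0
```

```bash
cat >> h.py <<'E'
def loose():
    im=grab("top");m=brass(im);n,l,s,c=cv2.connectedComponentsWithStats(m)
    for i in range(1,n):
        if s[i,4]>8 and c[i][1]>235 and c[i][0]<500:
            P=np.array([w(t,48) for t in zip(*np.where(l==i)[::-1])]);e,v=np.linalg.eigh(np.cov(P.T))
            print(s[i,4],P.mean(0).round(1),"ang",np.degrees(np.arctan2(v[1,1],v[0,1])).round(1))
    return im
E
python3 -c "
from h import *
loose()
b=grab('scene');m=brass(b);n,l,s,cc=cv2.connectedComponentsWithStats(m)
for i in range(1,n):
    if s[i,4]>8 and 205<cc[i][0]<340 and 130<cc[i][1]<200: print(s[i,4],cc[i],'z48',w(cc[i],48,'scene').round(1),'z58',w(cc[i],58,'scene').round(1))
"
```

```text
62 [444.5 -61.2] ang 165.3
35 [ 419.7 -344.3] ang 173.4
9 [269.66666667 136.11111111] z48 [ 412. -322.] z58 [ 421.7 -305.9]
16 [277.625 149.625] z48 [ 436.1 -239.9] z58 [ 445.4 -225. ]
40 [240.775 178.775] z48 [ 598.6 -164.8] z58 [ 605.5 -151. ]
22 [311.27272727 178.95454545] z48 [445.8 -61.8] z58 [455.  -49.6]
```

>>> move_arm(
  moves=[0,0,0.25,0,0,0,0.25,0,0,0,0.18,0,0,0,0.075,0,0,0,0,0],
)

```text
t: 17.45
eef_pos: [455.7, -154.5, 17.6]
tcp_rot: [-3.141, -0.001, 1.568]
ft_force: [-0.5, 0.3, 0.2]
opening: 0.629
grip_force: 0.0
```

>>> move_arm(
  moves=[0,0,0,0,0,0,0,0,0,0,0,0,0,0,0,0,0,0,-0.1,0,0,0,-0.2,0,0,0,-0.2,0,0,0,-0.15,0,0,0,0,0],
  claw=0,
)

```text
t: 18.58
eef_pos: [455.9, -154.8, 117.4]
tcp_rot: [3.139, 0.001, 1.568]
ft_force: [0.3, 0.2, -3.7]
opening: 0.377
grip_force: 29.7
```

>>> move_arm(
  moves=[0,0,0,0.055,0.182,0.329,0,0,0.182,0.329,0,0,0.182,0.329,0,0,0,0,0,0,0,0,0.25,0,0,0,0.18,0,0,0,0.05,0,0,0,0,0],
)

```text
t: 19.7
eef_pos: [609.7, -86.4, 43.4]
tcp_rot: [-3.141, -0.0, 1.481]
ft_force: [0.1, -0.8, -2.5]
opening: 0.379
grip_force: 29.7
```

>>> move_arm(
  moves=[0,0,0.05,0,0,0,0.04,0,0,0,0.02,0,0,0,0.01,0,0,0,0,0,0,0,0,0],
)

```text
t: 20.45
eef_pos: [610.2, -86.3, 28.6]
tcp_rot: [3.14, 0.0, 1.482]
ft_force: [-11.0, 1.7, 28.9]
opening: 0.378
grip_force: 29.9
```

>>> move_arm(
  moves=[0,0,-0.012,0,0,0,0,0,0,0,0,0,0,0,0,0,0,0,-0.2,0,0,0,-0.25,0,0,0,-0.25,0,0,0,0,0],
  claw=60,
)

```text
t: 21.45
eef_pos: [611.2, -86.5, 135.0]
tcp_rot: [3.137, 0.001, 1.482]
ft_force: [-0.1, -0.4, -0.2]
opening: 0.631
grip_force: 0.0
```

>>> move_arm(
  moves=[0.023,-0.37,0,0,0.023,-0.37,0,0,0.023,-0.37,0,0,0,0,0,-0.113,0,0,0,-0.113,0,0,0,-0.113,0,0,0,-0.112,0,0,0,0],
)

```text
t: 22.45
eef_pos: [444.9, -61.0, 131.7]
tcp_rot: [-3.141, -0.001, 2.189]
ft_force: [-0.1, -0.5, -0.0]
opening: 0.631
grip_force: 0.0
```

```bash
python3 -c "
from h import *
loose(); print(monitor.state()['eef_pos'],monitor.state()['tcp_rot'])
b=grab('scene','s4.png');m=brass(b);n,l,s,cc=cv2.connectedComponentsWithStats(m)
for i in range(1,n):
    if s[i,4]>8 and 205<cc[i][0]<340 and 130<cc[i][1]<220: print(s[i,4],cc[i],'z48',w(cc[i],48,'scene').round(1),'z58',w(cc[i],58,'scene').round(1))
cv2.imwrite('pics/c7.png',cv2.resize(b[125:245,200:340],None,fx=5,fy=5,interpolation=cv2.INTER_CUBIC))
"
```

```text
68 [ 434.2 -241.3] ang 49.1
34 [ 419.7 -344.5] ang 168.5
32 [ 409.9 -322.8] ang 123.8
[444.91420597 -61.01876737 131.83659699] [-3.14102016e+00 -8.98039248e-04  2.18603517e+00]
9 [269.66666667 136.11111111] z48 [ 412. -322.] z58 [ 421.7 -305.9]
16 [277.625 149.625] z48 [ 436.1 -239.9] z58 [ 445.4 -225. ]
40 [240.775 178.775] z48 [ 598.6 -164.8] z58 [ 605.5 -151. ]
22 [311.27272727 178.95454545] z48 [445.8 -61.8] z58 [455.  -49.6]
67 [251.68656716 191.28358209] z48 [603.6 -99.1] z58 [610.5 -86.4]
```

View pics/c7.png

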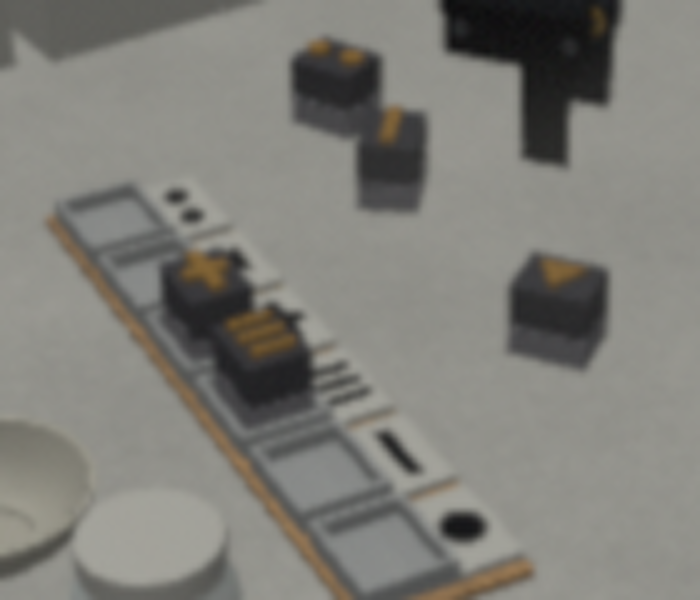

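Both dies sit squarely in their bays: the cross die at crop (205,290) and the rungs die at (262,355). Next is the triangle die.

>>> move_arm(
  moves=[0,0,0.25,0,0,0,0.25,0,0,0,0.18,0,0,0,0.082,0,0,0,0,0],
)

```text
t: 23.18
eef_pos: [445.0, -61.0, 17.8]
tcp_rot: [-3.141, -0.001, 2.189]
ft_force: [1.1, 1.0, 0.1]
opening: 0.63
grip_force: 0.0
```

>>> move_arm(
  moves=[0,0,0,0,0,0,0,0,0,0,0,0,0,0,0,0,0,0,-0.1,0,0,0,-0.2,0,0,0,-0.2,0,0,0,-0.15,0,0,0,0,0],
  claw=0,
)

```text
t: 24.3
eef_pos: [445.7, -61.2, 116.7]
tcp_rot: [3.14, 0.002, 2.19]
ft_force: [-0.5, -0.0, -3.8]
opening: 0.379
grip_force: 29.9
```

>>> move_arm(
  moves=[0,0,0,0.113,0,0,0,0.113,0,0,0,0.113,0,0,0,0.112,-0.238,0.278,0,0,-0.238,0.278,0,0,-0.238,0.278,0,0,-0.238,0.278,0,0,0,0,0,0],
)

```text
t: 25.42
eef_pos: [599.8, -220.6, 113.1]
tcp_rot: [-3.141, -0.0, 1.479]
ft_force: [-0.6, 0.5, -3.1]
opening: 0.377
grip_force: 29.9
```

>>> move_arm(
  moves=[0,0,0.25,0,0,0,0.18,0,0,0,0.05,0,0,0,0.05,0,0,0,0.03,0,0,0,0.02,0,0,0,0,0,0,0,0,0],
)

```text
t: 26.42
eef_pos: [598.7, -218.3, 29.0]
tcp_rot: [3.141, 0.0, 1.481]
ft_force: [-0.6, 0.0, -2.9]
opening: 0.377
grip_force: 29.9
```

>>> move_arm(
  moves=[0,0,0.006,0,0,0,0,0,0,0,0,0,0,0,0,0,0,0,-0.2,0,0,0,-0.25,0,0,0,-0.25,0,0,0,0,0],
  claw=60,
)

```text
t: 27.42
eef_pos: [599.7, -218.7, 135.6]
tcp_rot: [3.137, 0.002, 1.481]
ft_force: [0.6, -0.1, 0.4]
opening: 0.635
grip_force: 0.0
```

>>> move_arm(
  moves=[-0.083,-0.359,0,0,-0.083,-0.359,0,0,-0.083,-0.359,0,0,0,0,0,0.0985,0,0,0,0.0985,0,0,0,0.0985,0,0,0,0.0985,0,0,0,0],
)

```text
t: 28.42
eef_pos: [434.1, -240.8, 132.0]
tcp_rot: [-3.141, -0.0, 0.864]
ft_force: [0.3, 0.1, 0.3]
opening: 0.631
grip_force: 0.0
```

```bash
cat >> h.py <<'E'
def sc():
    b=grab('scene');m=brass(b);n,l,s,cc=cv2.connectedComponentsWithStats(m)
    for i in range(1,n):
        if s[i,4]>5 and 205<cc[i][0]<340 and 130<cc[i][1]<220: print(s[i,4],cc[i].round(1),'z48',w(cc[i],48,'scene').round(1),'z58',w(cc[i],58,'scene').round(1))
    return b
E
python3 -c "
from h import *
loose();sc()"
```

```text
39 [ 439.1 -235.5] ang 46.9
9 [269.7 136.1] z48 [ 412. -322.] z58 [ 421.7 -305.9]
15 [277.7 149.5] z48 [ 435.3 -240.5] z58 [ 444.7 -225.6]
24 [230.7 166.9] z48 [ 592.7 -231.7] z58 [ 599.8 -217. ]
44 [240.5 178.5] z48 [ 598.4 -166.5] z58 [ 605.4 -152.7]
69 [251.6 191.3] z48 [603.7 -99.3] z58 [610.6 -86.5]
```

>>> move_arm(
  moves=[0,0,0.25,0,0,0,0.25,0,0,0,0.18,0,0,0,0.083,0,0,0,0,0],
)

```text
t: 29.15
eef_pos: [434.2, -240.9, 17.9]
tcp_rot: [-3.14, -0.0, 0.864]
ft_force: [-1.4, -1.2, -0.2]
opening: 0.634
grip_force: 0.0
```

>>> move_arm(
  moves=[0,0,0,0,0,0,0,0,0,0,0,0,0,0,0,0,0,0,-0.1,0,0,0,-0.2,0,0,0,-0.2,0,0,0,-0.15,0,0,0,0,0],
  claw=0,
)

```text
t: 30.28
eef_pos: [434.8, -241.3, 117.5]
tcp_rot: [3.138, -0.0, 0.863]
ft_force: [0.7, 0.0, -2.6]
opening: 0.378
grip_force: 30.0
```

>>> move_arm(
  moves=[0,0,0,-0.0985,0,0,0,-0.0985,0,0,0,-0.0985,0,0,0,-0.0985,0.262,0.18,0,0,0.262,0.18,0,0,0.262,0.18,0,0,0.262,0.18,0,0,0.262,0.18,0,0,0.262,0.18,0,0],
)

```text
t: 31.52
eef_pos: [617.0, -19.1, 114.5]
tcp_rot: [-3.14, -0.0, 1.482]
ft_force: [0.9, -0.6, -3.3]
opening: 0.376
grip_force: 30.0
```

>>> move_arm(
  moves=[0,0,0,0,0,0,0.25,0,0,0,0.18,0,0,0,0.05,0,0,0,0.05,0,0,0,0.03,0,0,0,0.02,0,0,0,0,0,0,0,0,0],
)

```text
t: 32.65
eef_pos: [616.8, -20.6, 29.0]
tcp_rot: [3.141, -0.0, 1.482]
ft_force: [0.8, -0.3, -2.1]
opening: 0.379
grip_force: 30.0
```

>>> move_arm(
  moves=[0,0,0.006,0,0,0,0,0,0,0,0,0,0,0,0,0,0,0,-0.2,0,0,0,-0.25,0,0,0,-0.25,0,0,0,0,0],
  claw=60,
)

```text
t: 33.65
eef_pos: [617.9, -20.7, 135.7]
tcp_rot: [3.137, 0.0, 1.482]
ft_force: [-0.0, 0.2, -0.1]
opening: 0.63
grip_force: 0.0
```

>>> move_arm(
  moves=[-0.3144,-0.1648,0,0,-0.3144,-0.1648,0,0,-0.3144,-0.1648,0,0,-0.3144,-0.1648,0,0,-0.3144,-0.1648,0,0,-0.3144,-0.1648,0,0,-0.3144,-0.1648,0,0,0,0,0,0],
)

```text
t: 34.65
eef_pos: [413.1, -336.2, 132.0]
tcp_rot: [-3.141, -0.001, 1.477]
ft_force: [0.8, -0.6, -0.5]
opening: 0.636
grip_force: 0.0
```

>>> move_arm(
  moves=[0,0,0,-0.109,0,0,0,-0.109,0,0,0,-0.109,0,0,0,0],
)

```text
t: 35.15
eef_pos: [415.2, -333.0, 132.3]
tcp_rot: [-3.141, -0.001, 1.995]
ft_force: [0.6, -1.4, 0.4]
opening: 0.633
grip_force: 0.0
```

```bash
python3 -c "
from h import *
loose();b=sc()
cv2.imwrite('pics/c8.png',cv2.resize(b[125:245,200:340],None,fx=5,fy=5,interpolation=cv2.INTER_CUBIC))"
```

```text
32 [ 409.9 -322.8] ang 123.8
6 [263.5 134.3] z48 [ 421.6 -342.1] z58 [ 431.1 -325.7]
9 [269.7 136.1] z48 [ 412. -322.] z58 [ 421.7 -305.9]
23 [230.8 166.9] z48 [ 592.4 -231.5] z58 [ 599.4 -216.8]
45 [240.4 178.4] z48 [ 598.5 -166.8] z58 [ 605.5 -153. ]
67 [251.8 191.3] z48 [603.5 -98.8] z58 [610.4 -86. ]
38 [263. 205.] z48 [610.1 -33.6] z58 [616.9 -21.8]
```

View pics/c8.png

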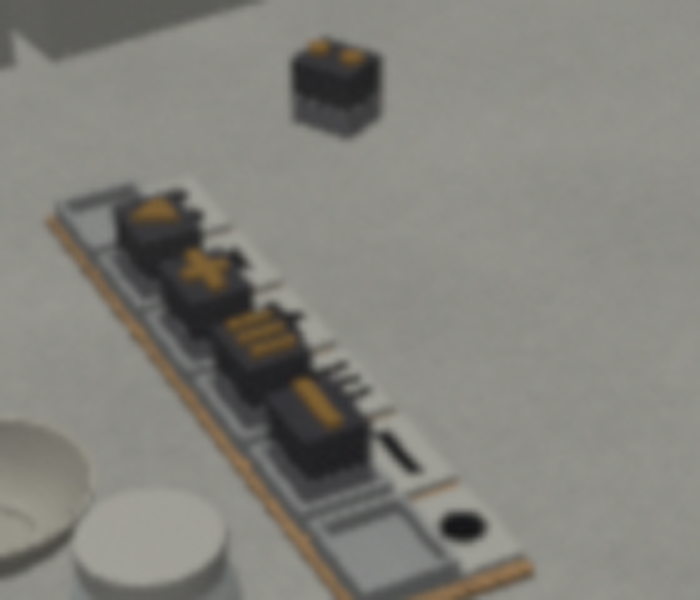

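Four dies are seated, with the bar die now at crop (315,420). The dots die at (337,85) hasn't moved.

>>> move_arm(
  moves=[0,0,0.25,0,0,0,0.25,0,0,0,0.18,0,0,0,0.083,0,0,0,0,0],
)

```text
t: 35.88
eef_pos: [414.9, -333.7, 18.0]
tcp_rot: [-3.141, -0.001, 1.994]
ft_force: [0.4, 0.4, -0.9]
opening: 0.633
grip_force: 0.0
```

>>> move_arm(
  moves=[0,0,0,0,0,0,0,0,0,0,0,0,0,0,0,0,0,0,-0.1,0,0,0,-0.2,0,0,0,-0.2,0,0,0,-0.15,0,0,0,0,0],
  claw=0,
)

```text
t: 37.0
eef_pos: [415.4, -334.4, 117.7]
tcp_rot: [3.14, 0.003, 1.995]
ft_force: [0.4, 0.4, -1.5]
opening: 0.375
grip_force: 29.9
```

>>> move_arm(
  moves=[0,0,0,0.109,0,0,0,0.109,0,0,0,0.109,0.11,0.287,0,0,0.11,0.287,0,0,0.11,0.287,0,0,0.11,0.288,0,0,0,0,0,0],
)

```text
t: 38.0
eef_pos: [594.3, -282.1, 114.2]
tcp_rot: [-3.141, -0.001, 1.484]
ft_force: [-0.2, -0.3, -1.8]
opening: 0.381
grip_force: 29.9
```

>>> move_arm(
  moves=[0,0,0,0,0,0,0.25,0,0,0,0.18,0,0,0,0.05,0,0,0,0.05,0,0,0,0.03,0,0,0,0.02,0,0,0,0,0,0,0,0,0],
)

```text
t: 39.12
eef_pos: [592.6, -283.6, 29.2]
tcp_rot: [3.141, 0.0, 1.482]
ft_force: [0.1, -0.1, -2.5]
opening: 0.377
grip_force: 29.9
```

>>> move_arm(
  moves=[0,0,0.006,0,0,0,0,0,0,0,0,0,0,0,0,0,0,0,-0.2,0,0,0,-0.25,0,0,0,-0.25,0,0,0,0,0],
  claw=60,
)

```text
t: 40.12
eef_pos: [593.6, -284.2, 136.0]
tcp_rot: [3.137, 0.002, 1.481]
ft_force: [-0.1, -0.1, 0.1]
opening: 0.633
grip_force: 0.0
```

>>> move_arm(
  moves=[0.26,-0.137,0,0,0.26,-0.137,0,0,0.26,-0.137,0,0,0.26,-0.137,0,0,0.26,-0.137,0,0,0.26,-0.137,0,0,0.26,-0.137,0,0,0.26,-0.137,0,0,0.26,-0.137,0,0,0.26,-0.137,0,0],
)

```text
t: 41.38
eef_pos: [421.6, 124.3, 132.4]
tcp_rot: [-3.141, 0.0, 1.481]
ft_force: [0.8, -0.3, -0.8]
opening: 0.63
grip_force: 0.0
```

>>> move_arm(
  moves=[0.26,-0.137,0,0,0.26,-0.137,0,0,0.26,-0.137,0,0,0.06,-0.046,0,0,0,0,0,0,0,0,0,0],
)

```text
t: 42.12
eef_pos: [365.9, 254.0, 132.8]
tcp_rot: [-3.141, 0.0, 1.481]
ft_force: [-0.4, 0.4, -0.1]
opening: 0.629
grip_force: 0.0
```

Next I descend, pinch the tab, and push it closed by 45.5 mm.

>>> move_arm(
  moves=[0,0,0.25,0,0,0,0.2,0,0,0,0.15,0,0,0,0,0],
)

```text
t: 42.62
eef_pos: [365.5, 253.6, 42.0]
tcp_rot: [-3.139, 0.002, 1.48]
ft_force: [-0.5, 0.1, 0.3]
opening: 0.63
grip_force: 0.0
```

>>> move_arm(
  moves=[0,0,0,0,0,0,0,0,0,0,0,0,0,0,0,0,0,0,0,0,0,0,0,0],
  claw=0,
)

```text
t: 43.38
eef_pos: [365.7, 254.9, 43.1]
tcp_rot: [3.141, -0.0, 1.481]
ft_force: [0.1, -0.6, 1.0]
opening: 0.121
grip_force: 30.0
```

>>> move_arm(
  moves=[0,0.06,0,0,0,0.06,0,0,0,0.06,0,0,0,0.06,0,0,0,0.04,0,0,0,0.025,0,0,0,0,0,0,0,0,0,0],
)

```text
t: 44.38
eef_pos: [410.5, 250.6, 43.1]
tcp_rot: [-3.14, 0.0, 1.481]
ft_force: [-6.6, 2.4, 8.1]
opening: 0.12
grip_force: 30.0
```

>>> move_arm(
  moves=[0,0,0,0,0,0,0,0,0,0,0,0,0,0,0,0,0,0,-0.25,0,0,0,-0.25,0,0,0,-0.25,0,0,0,-0.25,0,0,0,0,0],
  claw=60,
)

```text
t: 45.5
eef_pos: [412.0, 251.1, 195.3]
tcp_rot: [3.137, -0.002, 1.482]
ft_force: [-0.3, -0.3, -0.7]
opening: 0.63
grip_force: 0.0
```

>>> move_arm(
  moves=[0.26,-0.15,0,0,0.26,-0.1,0,0,0.26,-0.1,0,0,0.26,-0.1,0,0,0.26,-0.1,0,0,0.26,-0.1,0,0,0.26,-0.1,0,0,0,0,0,0],
)

```text
t: 46.5
eef_pos: [322.2, 534.3, 191.3]
tcp_rot: [-3.141, 0.001, 1.484]
ft_force: [0.3, -0.1, -0.4]
opening: 0.631
grip_force: 0.0
```

```bash
python3 -c "
from h import *
a=grab('top');sc()
A=cv2.resize(a[160:300,90:440],(800,320),interpolation=cv2.INTER_CUBIC)
cv2.imwrite('pics/c9.png',A)"
```

```text
8 [220.5 154.5] z48 [ 585.4 -306.5] z58 [ 592.5 -290.7]
11 [223.4 157.9] z48 [ 587.3 -285.2] z58 [ 594.4 -269.7]
22 [230.9 166. ] z48 [ 590.1 -235.6] z58 [ 597.1 -220.8]
44 [240.5 178.5] z48 [ 598.4 -166.5] z58 [ 605.4 -152.7]
70 [251.6 191.3] z48 [603.8 -99.4] z58 [610.7 -86.7]
38 [263. 205.] z48 [610.1 -33.6] z58 [616.9 -21.8]
```

View pics/c9.png

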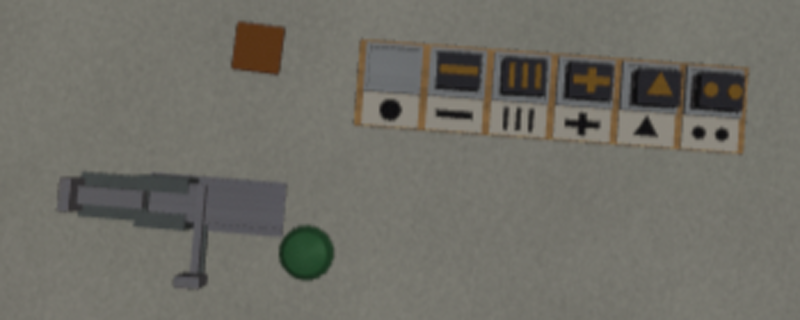

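The keeper is closed, the ejector is back out, and every die is in its bay. The triangle reading moved by a few millimetres, so I'll take a closer look.

```bash
python3 -c "
from h import *
a=grab('top');b=grab('scene')
m=brass(a);n,l,s,c=cv2.connectedComponentsWithStats(m)
for i in range(1,n):
    if 250<c[i][0]<420 and 180<c[i][1]<212 and 10<s[i,4]: 
        P=w(c[i],58);print(s[i,4],P.round(1),'rack',((P-RO)@RX).round(1),((P-RO)@RY).round(1))
P=bays()+[(rect(RO+RY*v,18,22,54),(255,255,0)) for k,v in BAY.items() if k!='disc']
A=overlay(a,'top',(240,170,420,235,4.4),[]);B=overlay(b,'scene',(205,140,285,220,4.9),[]);C=overlay(b,'scene',(205,140,285,220,4.9),P)
I=np.zeros((690,800,3),np.uint8);I[:A.shape[0],:A.shape[1]]=A[:,:800];I[290:290+B.shape[0],:B.shape[1]]=B;I[290:290+C.shape[0],400:400+C.shape[1]]=C[:,:400]
cv2.imwrite('pics/c10.png',cv2.resize(I,(690,595)))"
```

```text
87 [600.4  13.6] rack -19.0 131.9
86 [593.7 -49.8] rack -20.0 68.2
76 [ 587.7 -113. ] rack -20.3 4.7
21 [611.1 -73.8] rack -0.5 45.8
72 [ 581.9 -176.4] rack -20.3 -58.9
63 [617.1 -21. ] rack 0.7 99.0
23 [609.3 -86.9] rack -1.1 32.6
30 [609.4 -99.9] rack 0.1 19.7
81 [ 604.8 -153. ] rack 0.3 -33.6
57 [ 596.8 -221. ] rack -1.5 -102.1
30 [ 593.8 -271.1] rack -0.0 -152.3
31 [ 591.4 -295.5] rack -0.2 -176.8
```

View pics/c10.png

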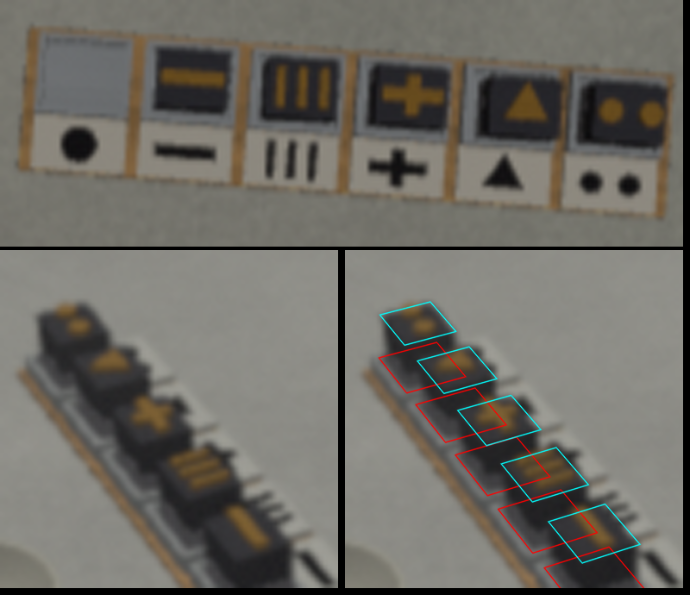

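```bash
python3 -c "
from h import *
print(order.job_done(), monitor.state()['t'])"
```

```text
the job is handed in; nothing more can be done
the job is handed in; nothing more can be done
```

I handed the job in at about 47 s with all five dies present (cross, rungs, triangle, bar, dots) seated in their own bays, the keeper closed and the ejector back out; the triangle die sits about 3.4 mm off its bay centre, within the 7 mm limit, and the verdict was not shown.

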